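# Turn a washed gel-box lid inside up on the turnover chute

### The job

The washed amber lid lies on the bench with its hollow inside down. Stand it on end in the notch at the top of the turnover chute, hollow side leaning back on the rest, and let go of it there; then tip it forward over the crest so that it turns over, slides down the ramp and comes to lie inside up, flat in the tray at the foot. Leave the tube rack and the beaker where they are.

Things in the scene. Friction and masses are not known exactly. Their poses are not given: they have to be found in the camera images.
- lid_center (a point): Centre, half-way up, of the loose amber lid: shallow hollow cover 110 mm long (x), 64 wide (y), 16 high (z), 0.08 to 0.17 kg. z points out of the flat closed outer face (flush black patch 70 x 30 mm); the hollow inside is on the -z side (walls 4 mm, cavity 12 mm deep). It starts lying on the bench, outer face up. Both ends are alike; grip across the 64 mm width.
- chute: White turnover chute with polished steel ramp and tray, fixed, 370 mm long, 100 mm wide, symmetric about y = 0. Origin on the bench, z up, x points downhill. Order along x: back rest, V notch, crest, ramp (slippery, 30 degrees down), flat tray with end wall. Ramp and tray are 90 mm wide inside; low side walls (14 mm above ramp, 20 mm above tray floor).
- notch (a point): Bottom of the V notch, which runs level along the chute's y (chute x -113, z 70 mm). From here the back rest (88 mm wide, 60 mm long) rises towards -x at 40 degrees from the horizontal, and the ledge rises towards +x at right angles to the rest, 20 mm to the crest. Axes as the chute's.
- crest (a point): Crest between notch and ramp, 85 mm above the bench (chute x -100). The lid stood in the notch leans back at 40 degrees, centre at chute x -150, z 111 mm; its upper 50 mm stand out beyond the rest, upper rim edge at x -197, z 141. Swing that end up and over from behind in an arc about the crest (a level push may jam); it falls over by itself some 20 degrees past upright.
- tray (a point): Middle of the flat tray's floor, 6 mm above the bench (chute x 117). The floor runs from chute x 37 (foot of the ramp, eased by a 15 degree bend to x 62) to 197 (end wall, 32 mm high). The lid (smooth outer face, friction about 0.15 on ramp and tray) slides down here by itself and should lie inside this tray, outer face down.
- tube_rack: Yellow tube rack, 60 x 100 x 66 mm with tube caps, loose, origin at the centre of its underside; leave alone.
- beaker: Low glass beaker, 66 mm across, 70 mm high, loose, origin at the centre of its underside; leave alone.
Things that resemble listed ones, but are neither listed nor needed, are in the scene too. There is more than one size of the part that bears lid_center; the job needs the largest.

How it is judged:
By the outcome, as a careful person would: the job done as asked, in the order asked, and still so for the second after the job is handed in, with the robot touching nothing.
It also fails if it takes over 58 s, if anything falls off the work surface, if the arm or the gripper's body presses on something with over 40 N, if the wrist force passes 120 N, or if a joint passes its speed limit or range.

### The arm

A 6-joint arm with a two-finger parallel gripper is mounted at the origin on the work surface. World frame = base frame: x ahead of the robot, y to its left, z up, the work surface at z = 0. Lengths are in m, angles in rad, forces in N, time in s.
With the tool pointing down it reaches from about 0.35 to 0.975 m from the base axis. Payload 4.9 kg.
Tool frame: the origin (TCP) lies at the very end of the fingers, on their centre line; the grasp point (between the pads) lies 19 mm behind it (manip.tcp_to_grasp is the distance from the TCP to the grasp point, in m); z points along the fingers, y is the direction in which the jaws open and shut (so a half turn about z gives the same grasp; the last joint's range is limited). The gripper opens to 85 mm and grips with 20 to 120 N. Pads are 22 mm wide; open, the fingers measure 114 mm over their backs; the gripper's body (76 mm by 85 mm) begins 54 mm behind the grasp point. The pads swing forward as they close: fully open they stand 13 mm farther back than shut.
Start: joints at [-0.119, 0.053, 1.613, -0, 1.476, -0.119], TCP at [0.625, 0, 0.231] pointing down, gripper open.
Joint ranges: [-3.01, 3.01], [-1.01, 2.22], [0.06, 2.58], [-1.02, 4.17], [0.09, 2.62], [-3.14, 3.14]. Speed limits (rad/s): [2.57, 2.57, 3.14, 3.14, 3.14, 3.14].

### API

Orientations are given as a unit quaternion [w, x, y, z].
In Python, from plant import sensors, cams, job, finder, manip gives the robot as it stands.
- The arm moves only by the shell command python3 -m pendant 'ROWS'. ROWS is JSON, a list of rows, each an object of numbers: "wx", "wy", "wz": the turn, a rotation vector about the tool's x, y, z in degrees; "dx", "dy", "dz": the shift along the tool's x, y, z in m; "hand": the gripper's target within -1 to 1 (fully open at 1, half-way at 0, shut at -1). A call has 1 to 20 rows; each row is the pose to reach, as a shift and turn from the pose commanded when the call began, along the tool's axes at that moment; what a row does not reach only later rows make up. A row lasts 1/12 s, in which the tool goes at most 41.7 mm and 7.16 degrees, less where a joint would pass 70% of its speed; a pose out of reach is approached as far as the arm can. A call with a gripper value outside its range is refused whole. The fingers move at their own pace and stop on an object; the grip force is fixed at half the most. Time passes only in rows, so rows that repeat a pose let the fingers close. It gives the time, the measured TCP pose, the force and the opening at its end, in the units of the state.
- sensors.state(): the state, without advancing time (a new reading comes with each control period).
- cams.grab_frame(name): name is "scene" or "side" or "wrist"; returns (picture, depth): 480x640x3 uint8, red, green, blue; 480x640 float32, m along the optical axis (not along the pixel's ray), 0 where there is no reading.
- cams.calibration(name): a dict with "fov_y" (degrees; the focal length in pixels is half the picture's height over the tangent of half this angle, whatever the lens; pixels are square), "cx", "cy" (the principal point, pixels), "pose" (4x4, takes a point from camera to world coordinates); the wrist camera has in their place "hand_eye" (4x4, takes a point from camera to tool coordinates, whose origin is the TCP and whose axes are the flange's). Camera axes: x right, y down, z forward; pixel columns grow to the right and rows downward; lengths in m; the calibration is good to about 2 mm. The wrist camera is an equidistant fisheye: a pixel r from the principal point sees the ray r / f radians off the axis. A picture is of the moment at which its call begins: read the wrist's pose just before it. calibration takes no time and is no camera call.
- job.job_done(): hands the job in, once; it reports no verdict.
Trained networks look in the newest picture that a camera, given by its name, has taken for a name from the list of things; names that differ only in an ending like _2 or _b are one class to them, and where a whole thing is asked for, a point or a joint stands for the part that bears it (a point fixed in the world has none). Each returns a list of dicts, best first, with "score" (0 to 1); they miss things now and then, are a little off and sometimes report something else, mostly with a low value. They report only what shows in the picture. A call takes as long as a camera call. They do not tell look-alikes from the thing itself.
- finder.look_for(camera, thing): "position" ([x, y, z] in m, in world coordinates, good to about 4 mm: the middle of the surface that is visible of it).
The state is a dict: "time": time; "joint_pos": joint angles; "joint_vel": joint speeds; "joint_efforts": joint torques, N m; "tool_pos": TCP position; "tool_rot": TCP orientation; "contact_force": force on the tool from outside, world axes, zero at the start; "ft_torque": the same for the moment, N m; "gripper_width": opening from 0.0 (shut) to 1.0 (fully open).
Only numpy, scipy, OpenCV 4.12 (cv2) and the standard library are available. Lean on these libraries where they do the work, as an engineer would, in place of code of your own. Each camera call takes 0.05 s, during which the arm holds its last target. There are 200 camera calls.

## Working session

There is one attempt and no reset: what is moved stays moved. The work goes in short steps, Python scripts to look and compute and a shell command to move; the robot and the scene stay as the last step left them, time stands still between calls to the robot, and variables do not carry over. Pictures are saved under pics/ and viewed, about 8 in all and at most 12, crops included, and the job is handed in when it is done.

```bash
ls; mkdir -p pics
cat > h.py <<'E'
import numpy as np, cv2
from plant import sensors, cams, job, finder, manip
from scipy.spatial.transform import Rotation as R
def quat(q): return R.from_quat([q[1],q[2],q[3],q[0]])
def cloud(name, d):
    c=cams.calibration(name); f=240/np.tan(np.radians(c['fov_y']/2))
    v,u=np.mgrid[0:480,0:640]; x=(u-c['cx'])/f; y=(v-c['cy'])/f
    if name=='wrist':
        r=np.hypot(x,y)+1e-9; s=np.tan(np.minimum(r,1.5))/r; x=x*s; y=y*s
        st=sensors.state(); T=np.eye(4); T[:3,:3]=quat(st['tool_rot']).as_matrix(); T[:3,3]=st['tool_pos']; T=T@np.array(c['hand_eye'])
    else: T=np.array(c['pose'])
    P=np.stack([x*d,y*d,d],-1)
    return P@T[:3,:3].T+T[:3,3]
def save(n,im,rect=None,s=1):
    if rect: im=im[rect[1]:rect[3],rect[0]:rect[2]]
    im=cv2.resize(im,None,fx=s,fy=s,interpolation=cv2.INTER_CUBIC)
    cv2.imwrite('pics/'+n,im[:,:,::-1])
E
python3 - <<'E'
from h import *
s=sensors.state(); print(s['time'],s['tool_pos'],s['tool_rot'],s['contact_force'],s['gripper_width'])
for n in ['scene','side']:
    im,d=cams.grab_frame(n); save(n+'0.png',im); np.save(n+'0.npy',cloud(n,d)); np.save(n+'0im.npy',im)
    for t in ['lid_center','chute','tube_rack','beaker']:
        print(n,t,[(np.round(o['position'],3).tolist(),round(o['score'],2)) for o in finder.look_for(n,t)][:4])
print(manip.tcp_to_grasp)
E
```

```text
pics
0.0 [6.24379593e-01 4.88232028e-05 2.30065891e-01] [-7.97697159e-04  7.07120571e-01  7.07092236e-01 -6.56332713e-04] [-0.23790815 -0.10439324 -0.22979339] 1.0031937785184009
scene lid_center [([0.421, 0.418, 0.009], 0.79), ([0.68, 0.269, 0.052], 0.62), ([0.331, 0.267, 0.014], 0.61), ([0.466, 0.274, 0.016], 0.57)]
scene chute [([0.581, -0.121, 0.025], 0.61)]
scene tube_rack [([0.683, 0.266, 0.051], 0.86)]
scene beaker [([0.652, 0.131, 0.044], 0.91)]
side lid_center [([0.415, 0.409, 0.008], 0.67), ([0.457, 0.268, 0.017], 0.66), ([0.325, 0.263, 0.008], 0.64)]
side chute [([0.577, -0.167, 0.019], 0.76)]
side tube_rack [([0.664, 0.259, 0.051], 0.71), ([0.578, -0.171, 0.02], 0.63), ([0.659, 0.129, 0.047], 0.17)]
side beaker [([0.66, 0.131, 0.051], 0.94)]
0.0187
```

View pics/scene0.png

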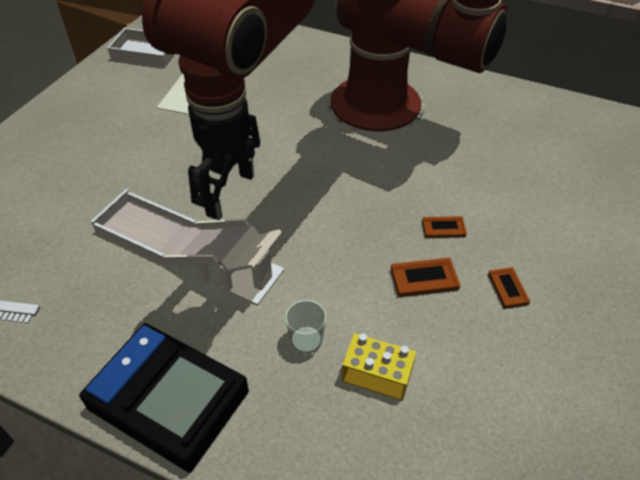

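View pics/side0.png

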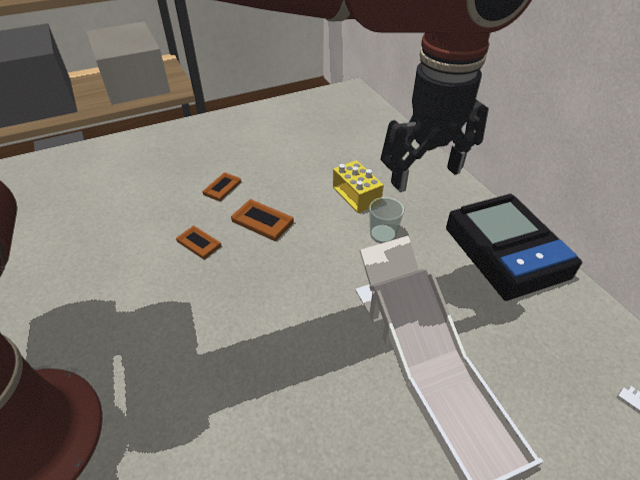

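The scene picture shows three amber parts that could be taken for the lid: (444,227), (425,275) and (509,287). The one at (425,275) is the largest, so I choose it. The chute's crest is at about (240,235) and its tray at (130,215). The beaker (306,325) stands close behind the rest, and the rack is at (378,365). Next I measure the lids and fit the chute.

```bash
cat > fit.py <<'E'
from h import *
from scipy.optimize import differential_evolution, minimize
def model(x,y):
    z=np.where(x<-113,70+(-113-x)*np.tan(np.radians(40)),np.where(x<-100,70+(x+113)*np.tan(np.radians(50)),85-(x+100)*np.tan(np.radians(30))))
    ease=6+(62-x)*np.tan(np.radians(15))
    z=np.where(x>-100,np.maximum(np.maximum(z,np.where(x<62,ease,6)*(x>20)),6),z)
    return z
def cost(p,P):
    a=p[2]; dx=P[:,0]-p[0]; dy=P[:,1]-p[1]
    x=(np.cos(a)*dx+np.sin(a)*dy)*1e3; y=(-np.sin(a)*dx+np.cos(a)*dy)*1e3
    r=abs(P[:,2]*1e3-model(x,y))
    out=(x<-162)|(x>197)|(abs(y)>np.where(x<-105,44,45))
    r=np.where(out,12,np.minimum(r,12))
    return r.mean()
if __name__=='__main__':
    for n in ['scene','side']:
        im=np.load(n+'0im.npy'); P=np.load(n+'0.npy')
        hsv=cv2.cvtColor(im,cv2.COLOR_RGB2HSV)
        m=((hsv[...,0]<15)&(hsv[...,1]>170)&(hsv[...,2]>60)&(abs(P[...,2]-.015)<.02)&(P[...,1]>.1)).astype(np.uint8)
        m=cv2.morphologyEx(m,cv2.MORPH_CLOSE,np.ones((25,25)))
        k,l,st,c=cv2.connectedComponentsWithStats(m)
        for i in range(1,k):
            if st[i,4]<100: continue
            Q=P[(l==i)]; zt=np.percentile(Q[:,2],80); Q=Q[abs(Q[:,2]-zt)<.004]
            (cx,cy),(w,h),a=cv2.minAreaRect((Q[:,:2]*1000).astype(np.float32))
            if w<h: a+=90; w,h=h,w
            print(n,c[i].round(),'centre',round(cx,1),round(cy,1),'size',round(w),round(h),'long axis deg',round(a,1),'ztop',round(zt,4))
    Q=[]
    for n in ['scene','side']:
        P=np.load(n+'0.npy').reshape(-1,3)
        k=(P[:,2]>.004)&(P[:,2]<.125)&(P[:,0]>.35)&(P[:,0]<.76)&(P[:,1]>-.4)&(P[:,1]<.09)
        Q.append(P[k]); print(n,k.sum(),P[k].min(0),P[k].max(0))
    for q in Q+[np.vstack(Q)]:
        f=lambda p:cost(p,q)
        r=differential_evolution(f,[(.45,.7),(-.3,0),(-np.pi,np.pi)],seed=1,popsize=20,maxiter=150)
        print(r.x[:2].round(4),np.degrees(r.x[2]).round(2),r.fun)
E
python3 fit.py
```

```text
scene [431. 259.] centre 403.8 261.4 size 211 120 long axis deg 10.2 ztop 0.0182
scene [509. 287.] centre 417.5 413.4 size 79 46 long axis deg 35.3 ztop 0.0139
side [248. 208.] centre 437.6 324.4 size 237 85 long axis deg 108.5 ztop 0.0172
side [199. 241.] centre 324.3 265.7 size 79 48 long axis deg 116.0 ztop 0.0132
scene 12485 [ 0.35012895 -0.39973306  0.00400038] [0.75998595 0.08961657 0.11288149]
side 17870 [ 0.35848004 -0.33576237  0.00400391] [0.73442594 0.07452191 0.11109764]
[ 0.5747 -0.1328] -94.92 7.52202123441825
[ 0.5781 -0.1315] -93.26 3.556396286580574
[ 0.5816 -0.132 ] -93.24 5.294801842498433
```

Run:
```python
from h import *
im=np.load('side0im.npy'); save('lidcrop.png',im,(150,150,320,280),4)
```

```text
(no output)
```

View pics/lidcrop.png

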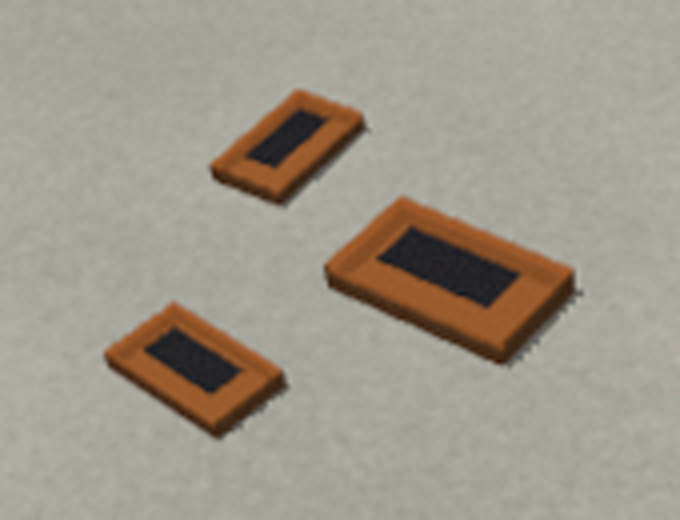

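The crop confirms it: the large lid is at the right-centre, and the other two measure about 79 x 47 mm. All three lie outer face up. Next I get the large lid's pose and a close chute fit from the wrist camera, which is already above the chute.

```bash
cat > m.py <<'E'
from fit import *
for n in ['scene','side']:
    im=np.load(n+'0im.npy'); P=np.load(n+'0.npy')
    hsv=cv2.cvtColor(im,cv2.COLOR_RGB2HSV)
    k=(np.hypot(P[...,0]-.462,P[...,1]-.271)<.075)&(P[...,2]>.006)&(P[...,2]<.03)&(P[...,1]>.2)
    l=cv2.connectedComponentsWithStats(k.astype(np.uint8))
    i=1+np.argmax(l[2][1:,4]); Q=P[l[1]==i]; zt=np.percentile(Q[:,2],70); Q=Q[abs(Q[:,2]-zt)<.004]
    print(n,cv2.minAreaRect((Q[:,:2]*1000).astype(np.float32)),Q.mean(0),zt)
im,d=cams.grab_frame('wrist'); save('w0.png',im); P=cloud('wrist',d); np.save('w0.npy',P)
for n in ['w','side','scene']:
    P=np.load('%s0.npy'%n).reshape(-1,3) 
    print(n,'bench z',np.median(P[(abs(P[:,2])<.006)&(P[:,0]>.3)&(P[:,0]<.8),2]))
    a=np.radians(-93.3); dx,dy=P[:,0]-.578,P[:,1]+.1315
    x=np.cos(a)*dx+np.sin(a)*dy; y=-np.sin(a)*dx+np.cos(a)*dy
    k=(P[:,2]>.004)&(P[:,2]<.12)&(abs(y)<.056)&(x>-.175)&(x<.21)
    q=P[k]; f=lambda p:cost(p,q)
    best=min((minimize(f,[.578+u,-.1315+v,a+w],method='Nelder-Mead',options=dict(initial_simplex=np.array([.578+u,-.1315+v,a+w])+np.array([[0,0,0],[.006,0,0],[0,.006,0],[0,0,.04]]))) for u in(-.005,.005) for v in (-.005,.005) for w in (-.03,.03)),key=lambda r:r.fun)
    print(n,k.sum(),best.x[:2].round(4),np.degrees(best.x[2]).round(2),best.fun)
E
python3 m.py
```

```text
scene ((458.2098083496094, 272.57171630859375), (69.40190124511719, 111.28707885742188), 32.578189849853516) [0.4594335  0.27277825 0.01748991] 0.0181601699402278
side ((456.6887512207031, 272.4985046386719), (67.94750213623047, 114.0290298461914), 32.184452056884766) [0.45673438 0.26968854 0.01675177] 0.0172787555200698
w bench z -0.0002249332184237618
w 23591 [ 0.5781 -0.1317] -94.03 2.3446262255545864
side bench z 0.0005938475204508853
side 17844 [ 0.5784 -0.1315] -93.12 3.542542854329976
scene bench z 0.0015182446412045358
scene 9987 [ 0.5745 -0.1328] -94.7 6.388592894159034
```

View pics/w0.png

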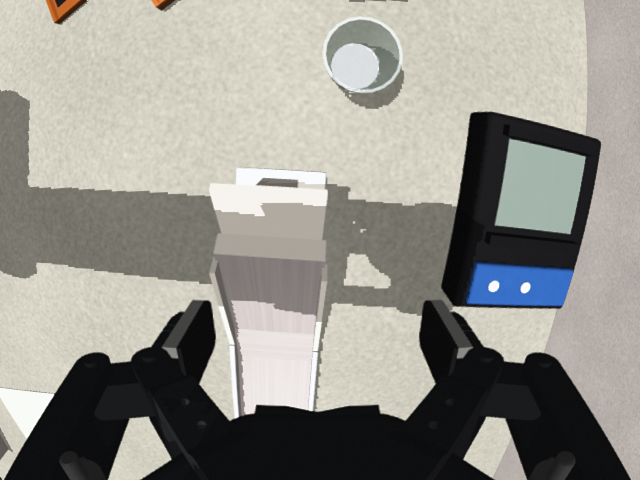

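The wrist view agrees with the model: rest at (270,210), crest at (270,258), beaker at (363,57). The chute is at about (0.578, -0.132) with yaw -93.7°. The lid centre is (0.4575, 0.2715) with its long axis at 122.4°. I hover above a grasp point 22 mm off the lid's centre, towards the end that will be the upper one.

```bash
python3 -m pendant '[{"dx":0.29,"dy":-0.179,"dz":0.12,"wz":-32.4,"hand":1},{"dx":0.29,"dy":-0.179,"dz":0.12,"wz":-32.4,"hand":1},{"dx":0.29,"dy":-0.179,"dz":0.12,"wz":-32.4,"hand":1},{"dx":0.29,"dy":-0.179,"dz":0.12,"wz":-32.4,"hand":1},{"dx":0.29,"dy":-0.179,"dz":0.12,"wz":-32.4,"hand":1},{"dx":0.29,"dy":-0.179,"dz":0.12,"wz":-32.4,"hand":1},{"dx":0.29,"dy":-0.179,"dz":0.12,"wz":-32.4,"hand":1},{"dx":0.29,"dy":-0.179,"dz":0.12,"wz":-32.4,"hand":1},{"dx":0.29,"dy":-0.179,"dz":0.12,"wz":-32.4,"hand":1},{"dx":0.29,"dy":-0.179,"dz":0.12,"wz":-32.4,"hand":1},{"dx":0.29,"dy":-0.179,"dz":0.12,"wz":-32.4,"hand":1},{"dx":0.29,"dy":-0.179,"dz":0.12,"wz":-32.4,"hand":1},{"dx":0.29,"dy":-0.179,"dz":0.12,"wz":-32.4,"hand":1},{"dx":0.29,"dy":-0.179,"dz":0.12,"wz":-32.4,"hand":1}]'
python3 - <<'E'
from h import *
s=sensors.state(); Rm=quat(s['tool_rot']).as_matrix()
im,d=cams.grab_frame('wrist'); save('w1.png',im); P=cloud('wrist',d)
k=(np.hypot(P[...,0]-.4575,P[...,1]-.2715)<.075)&(P[...,2]>.007)&(P[...,2]<.03)
l=cv2.connectedComponentsWithStats(k.astype(np.uint8))
i=1+np.argmax(l[2][1:,4]); Q=P[l[1]==i]; print(Q.shape,np.median(Q[:,2]))
Q=(Q-s['tool_pos'])@Rm   # tool frame
print('tool frame mm',cv2.minAreaRect((Q[:,:2]*1000).astype(np.float32)), Q.min(0),Q.max(0))
print(s['joint_pos'],s['time'],Rm.round(3).tolist())
E
```

```text
(97, 3) 0.014267474652031042
tool frame mm ((211.95762634277344, -159.36009216308594), (8.764209747314453, 19.045679092407227), 4.0968475341796875) [ 0.20770318 -0.16854553  0.21380976] [ 0.2170089  -0.14954852  0.22429967]
[-1.18984930e-01  5.27056098e-02  1.61290313e+00  2.53632706e-05
  1.47603133e+00 -1.19019518e-01] 0.55 [[-0.0, 1.0, -0.0], [1.0, 0.0, 0.0], [0.0, -0.0, -1.0]]invalid input
```

View pics/w1.png

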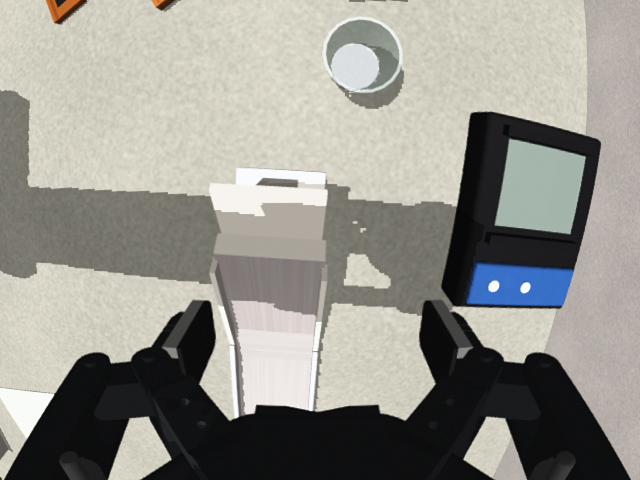

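The call was refused and the view is unchanged. Probably every row needs all seven keys.

```bash
python3 -m pendant '[{"wx":0,"wy":0,"wz":-32.4,"dx":0.29,"dy":-0.179,"dz":0.12,"hand":1},{"wx":0,"wy":0,"wz":-32.4,"dx":0.29,"dy":-0.179,"dz":0.12,"hand":1},{"wx":0,"wy":0,"wz":-32.4,"dx":0.29,"dy":-0.179,"dz":0.12,"hand":1},{"wx":0,"wy":0,"wz":-32.4,"dx":0.29,"dy":-0.179,"dz":0.12,"hand":1},{"wx":0,"wy":0,"wz":-32.4,"dx":0.29,"dy":-0.179,"dz":0.12,"hand":1},{"wx":0,"wy":0,"wz":-32.4,"dx":0.29,"dy":-0.179,"dz":0.12,"hand":1},{"wx":0,"wy":0,"wz":-32.4,"dx":0.29,"dy":-0.179,"dz":0.12,"hand":1},{"wx":0,"wy":0,"wz":-32.4,"dx":0.29,"dy":-0.179,"dz":0.12,"hand":1},{"wx":0,"wy":0,"wz":-32.4,"dx":0.29,"dy":-0.179,"dz":0.12,"hand":1},{"wx":0,"wy":0,"wz":-32.4,"dx":0.29,"dy":-0.179,"dz":0.12,"hand":1},{"wx":0,"wy":0,"wz":-32.4,"dx":0.29,"dy":-0.179,"dz":0.12,"hand":1},{"wx":0,"wy":0,"wz":-32.4,"dx":0.29,"dy":-0.179,"dz":0.12,"hand":1},{"wx":0,"wy":0,"wz":-32.4,"dx":0.29,"dy":-0.179,"dz":0.12,"hand":1},{"wx":0,"wy":0,"wz":-32.4,"dx":0.29,"dy":-0.179,"dz":0.12,"hand":1}]'
cat > lid.py <<'E'
from h import *
s=sensors.state(); Rm=quat(s['tool_rot']).as_matrix()
im,d=cams.grab_frame('wrist'); save('w2.png',im); P=cloud('wrist',d)
k=(np.hypot(P[...,0]-.4575,P[...,1]-.2715)<.075)&(P[...,2]>.007)&(P[...,2]<.03)
l=cv2.connectedComponentsWithStats(k.astype(np.uint8))
i=1+np.argmax(l[2][1:,4]); Q=P[l[1]==i]; print(Q.shape,np.median(Q[:,2]))
Q=(Q-s['tool_pos'])@Rm   # tool frame
print('tool frame mm',cv2.minAreaRect((Q[:,:2]*1000).astype(np.float32)), Q.min(0),Q.max(0))
print(s['tool_pos'],s['joint_pos'],s['time'],Rm.round(3).tolist())
E
python3 lid.py
```

```text
time: 1.77
tool_pos: [0.4472, 0.2893, 0.1122]
tool_rot: [0.001, 0.483, 0.876, 0.001]
contact_force: [-0.1, -0.4, 0.8]
gripper_width: 1.0
(13627, 3) 0.015648388996537227
tool frame mm ((-21.81485366821289, 0.09052276611328125), (64.61509704589844, 111.48128509521484), 89.48251342773438) [-0.07752672 -0.03255258  0.09394149] [0.0341952  0.03270902 0.10516609]
[0.44719969 0.28933936 0.11217824] [ 4.34579800e-01 -6.39906952e-02  1.93512239e+00 -1.48997491e-04
  1.26891816e+00 -1.29042637e-01] 1.7667 [[-0.534, 0.845, 0.001], [0.845, 0.534, 0.001], [-0.0, 0.002, -1.0]]
```

View pics/w2.png

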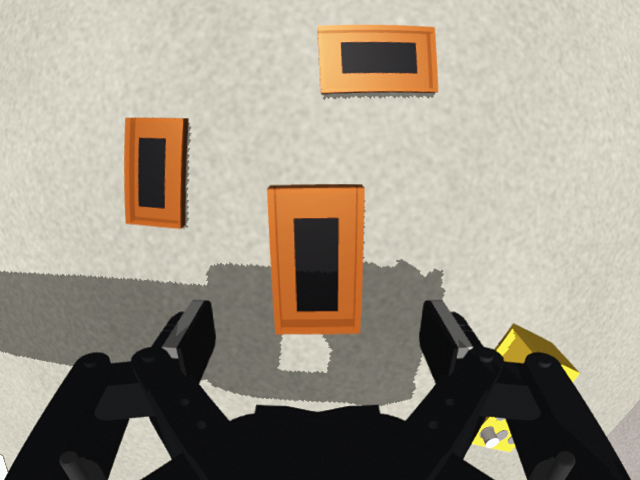

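The lid is centred (tool x -22 mm, y 0, angle within 0.5°) at image (317,260). The small lids are at (378,58) and (155,172), clear of the fingers. I descend and grip.

```bash
python3 -m pendant '[{"wx":0,"wy":0,"wz":0,"dx":0,"dy":0,"dz":0.035,"hand":1},{"wx":0,"wy":0,"wz":0,"dx":0,"dy":0,"dz":0.07,"hand":1},{"wx":0,"wy":0,"wz":0,"dx":0,"dy":0,"dz":0.095,"hand":1},{"wx":0,"wy":0,"wz":0,"dx":0,"dy":0,"dz":0.11,"hand":1},{"wx":0,"wy":0,"wz":0,"dx":0,"dy":0,"dz":0.112,"hand":1},{"wx":0,"wy":0,"wz":0,"dx":0,"dy":0,"dz":0.112,"hand":0},{"wx":0,"wy":0,"wz":0,"dx":0,"dy":0,"dz":0.112,"hand":-1},{"wx":0,"wy":0,"wz":0,"dx":0,"dy":0,"dz":0.112,"hand":-1},{"wx":0,"wy":0,"wz":0,"dx":0,"dy":0,"dz":0.112,"hand":-1},{"wx":0,"wy":0,"wz":0,"dx":0,"dy":0,"dz":0.112,"hand":-1},{"wx":0,"wy":0,"wz":0,"dx":0,"dy":0,"dz":0.112,"hand":-1},{"wx":0,"wy":0,"wz":0,"dx":0,"dy":0,"dz":0.112,"hand":-1}]'
```

```text
time: 2.82
tool_pos: [0.4476, 0.2906, 0.0012]
tool_rot: [0.001, 0.482, 0.876, 0.001]
contact_force: [1.6, -0.4, 7.1]
gripper_width: 0.728
```

Gripped: opening 0.728, about 62 mm. I lift and work out the placing poses.

```bash
python3 -m pendant '[{"wx":0,"wy":0,"wz":0,"dx":0,"dy":0,"dz":-0.02,"hand":-1},{"wx":0,"wy":0,"wz":0,"dx":0,"dy":0,"dz":-0.06,"hand":-1},{"wx":0,"wy":0,"wz":0,"dx":0,"dy":0,"dz":-0.1,"hand":-1},{"wx":0,"wy":0,"wz":0,"dx":0,"dy":0,"dz":-0.14,"hand":-1},{"wx":0,"wy":0,"wz":0,"dx":0,"dy":0,"dz":-0.18,"hand":-1},{"wx":0,"wy":0,"wz":0,"dx":0,"dy":0,"dz":-0.2,"hand":-1},{"wx":0,"wy":0,"wz":0,"dx":0,"dy":0,"dz":-0.2,"hand":-1}]'
cat > plan.py <<'E'
from h import *
YAW=np.radians(-93.9); O=np.array([.578,-.1317,0])
X=np.array([np.cos(YAW),np.sin(YAW),0]); Y=np.array([-np.sin(YAW),np.cos(YAW),0]); Z=np.array([0,0,1.])
def world(x,z,y=0): return O+X*x+Y*y+Z*z
def tool(t):  # tilt t deg: tool x = upslope dir, z = into slope; 0 = straight down
    t=np.radians(t); u=-np.cos(t)*X+np.sin(t)*Z; n=np.sin(t)*X+np.cos(t)*Z
    return np.column_stack([u,Y,-n])
def rel(pos,Rt,s=None):
    s=s or sensors.state(); R0=quat(s['tool_rot'])
    d=R0.inv().apply(pos-np.array(s['tool_pos'])); w=(R0.inv()*R.from_matrix(Rt)).as_rotvec(degrees=True)
    return 'd',d.round(4).tolist(),'w',w.round(1).tolist()
def chutepos(p):
    q=np.array(p)-O; return (np.array([q@X,q@Y,q@Z])*1e3).round(1)
def lidtcp(du,dn): # tcp for seated lid, offsets m upslope / off the rest
    T=tool(40); return world(-.150,.111)+T[:,0]*(.022+du)-T[:,2]*(-.0068+dn)
E
python3 - <<'E'
from plan import *
s=sensors.state(); print(s['tool_pos'],s['gripper_width'],s['contact_force'],s['joint_pos'])
T=tool(40)
for a in [(.010,.08),(.008,.0),(0,0)]: print(a,lidtcp(*a),rel(lidtcp(*a),T))
E
```

```text
time: 3.4
tool_pos: [0.4489, 0.2915, 0.2064]
tool_rot: [0.003, 0.482, 0.876, 0.005]
contact_force: [0.0, -0.9, -1.8]
gripper_width: 0.729
[0.44885283 0.29150872 0.20641762] 0.72907647417152 [ 0.00468672 -0.94508988 -1.83314562] [ 4.36816555e-01 -1.54905225e-01  1.85475625e+00  1.68264889e-04
  1.42990703e+00 -1.28904944e-01]
(0.01, 0.08) [ 0.58666932 -0.0045338   0.18764366] ('d', [-0.3238, -0.0426, 0.0187], 'w', [-12.0, 38.5, 35.0])
(0.008, 0.0) [0.59006267 0.04524159 0.12507453] ('d', [-0.2835, -0.0137, 0.0816], 'w', [-12.0, 38.5, 35.0])
(0, 0) [0.58964585 0.03912743 0.11993223] ('d', [-0.2884, -0.0174, 0.0867], 'w', [-12.0, 38.5, 35.0])
```

```bash
python3 -m pendant '[{"wx":-1.5,"wy":4.8,"wz":4.4,"dx":-0.03,"dy":-0.004,"dz":-0.01,"hand":-1},{"wx":-3,"wy":9.6,"wz":8.8,"dx":-0.06,"dy":-0.008,"dz":-0.01,"hand":-1},{"wx":-4.5,"wy":14.4,"wz":13.1,"dx":-0.1,"dy":-0.013,"dz":-0.01,"hand":-1},{"wx":-6,"wy":19.2,"wz":17.5,"dx":-0.14,"dy":-0.018,"dz":-0.01,"hand":-1},{"wx":-7.5,"wy":24,"wz":21.9,"dx":-0.18,"dy":-0.024,"dz":-0.005,"hand":-1},{"wx":-9,"wy":28.9,"wz":26.2,"dx":-0.22,"dy":-0.029,"dz":0,"hand":-1},{"wx":-10.5,"wy":33.7,"wz":30.6,"dx":-0.26,"dy":-0.034,"dz":0.005,"hand":-1},{"wx":-12,"wy":38.5,"wz":35,"dx":-0.3,"dy":-0.039,"dz":0.012,"hand":-1},{"wx":-12,"wy":38.5,"wz":35,"dx":-0.324,"dy":-0.043,"dz":0.019,"hand":-1},{"wx":-12,"wy":38.5,"wz":35,"dx":-0.324,"dy":-0.043,"dz":0.019,"hand":-1},{"wx":-12,"wy":38.5,"wz":35,"dx":-0.324,"dy":-0.043,"dz":0.019,"hand":-1},{"wx":-12,"wy":38.5,"wz":35,"dx":-0.324,"dy":-0.043,"dz":0.019,"hand":-1}]'
python3 - <<'E'
from plan import *
s=sensors.state(); print(s['joint_pos'],chutepos(s['tool_pos']))
T=tool(40)
for a in [(.010,.08),(.008,.0),(0,0)]: print(a,lidtcp(*a),rel(lidtcp(*a),T))
im,d=cams.grab_frame('side'); save('side1.png',im,(320,60,620,330),2.4)
E
```

```text
time: 4.4
tool_pos: [0.5825, -0.0058, 0.1791]
tool_rot: [-0.236, 0.688, 0.641, 0.244]
contact_force: [0.4, -0.4, -1.6]
gripper_width: 0.728
[-0.43438929  0.09732336  1.76736563  0.63465978  1.57623221 -0.45803852] [-126.    -4.1  179.1]
(0.01, 0.08) [ 0.58666932 -0.0045338   0.18764366] ('d', [0.0066, 0.004, -0.0056], 'w', [-0.6, 0.3, -0.4])
(0.008, 0.0) [0.59006267 0.04524159 0.12507453] ('d', [0.005, 0.0048, 0.0744], 'w', [-0.6, 0.3, -0.4])
(0, 0) [0.58964585 0.03912743 0.11993223] ('d', [-0.003, 0.0049, 0.0744], 'w', [-0.6, 0.3, -0.4])
```

View pics/side1.png

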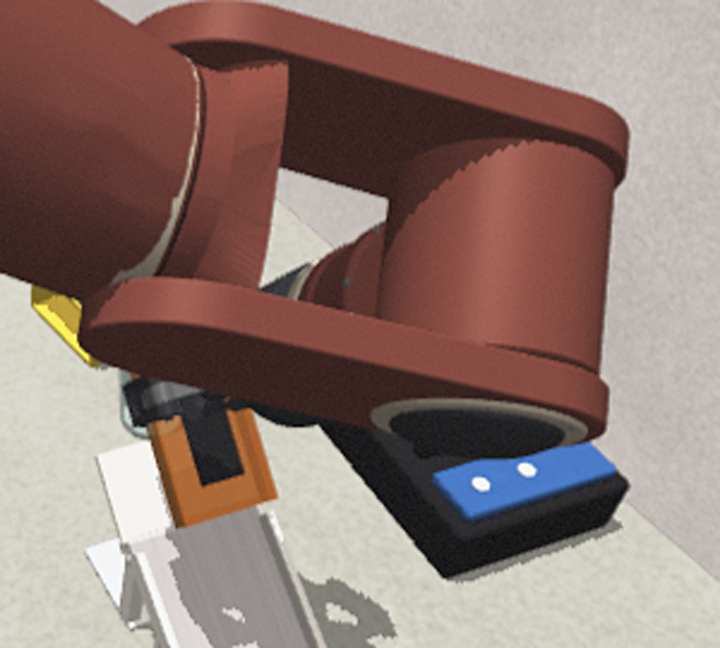

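The side view shows the lid (310,470 in the crop) tilted above the rest, with its lower end towards the crest. I go down to about 15 mm off the rest and measure again once settled.

```bash
python3 -m pendant '[{"wx":-0.5,"wy":0.3,"wz":-0.4,"dx":0.007,"dy":0.005,"dz":0.01,"hand":-1},{"wx":-0.5,"wy":0.3,"wz":-0.4,"dx":0.007,"dy":0.005,"dz":0.03,"hand":-1},{"wx":-0.5,"wy":0.3,"wz":-0.4,"dx":0.007,"dy":0.005,"dz":0.05,"hand":-1},{"wx":-0.5,"wy":0.3,"wz":-0.4,"dx":0.007,"dy":0.005,"dz":0.059,"hand":-1},{"wx":-0.5,"wy":0.3,"wz":-0.4,"dx":0.007,"dy":0.005,"dz":0.059,"hand":-1},{"wx":-0.5,"wy":0.3,"wz":-0.4,"dx":0.007,"dy":0.005,"dz":0.059,"hand":-1},{"wx":-0.5,"wy":0.3,"wz":-0.4,"dx":0.007,"dy":0.005,"dz":0.059,"hand":-1},{"wx":-0.5,"wy":0.3,"wz":-0.4,"dx":0.007,"dy":0.005,"dz":0.059,"hand":-1}]'
cat > now.py <<'E'
from plan import *
s=sensors.state(); print(chutepos(s['tool_pos']),s['contact_force'],np.abs(s['joint_vel']).max())
T=tool(40)
for a in [(.008,.0),(0,0)]: print(a,rel(lidtcp(*a),T))
E
python3 now.py
```

```text
time: 5.12
tool_pos: [0.5916, 0.0357, 0.1406]
tool_rot: [-0.232, 0.686, 0.642, 0.251]
contact_force: [0.4, 0.7, -1.6]
gripper_width: 0.731
[-167.9    2.1  140.6] [ 0.40529616  0.69496414 -1.64801289] 0.007906462957745925
(0.008, 0.0) ('d', [-0.0027, -0.0022, 0.018], 'w', [0.1, 0.1, 0.1])
(0, 0) ('d', [-0.0107, -0.0022, 0.018], 'w', [0.1, 0.1, 0.1])
```

Steady, with 18 mm to go along n and 10.7 mm down the slope. I lower onto the rest, staying 5 mm up the slope.

```bash
python3 -m pendant '[{"wx":0,"wy":0,"wz":0,"dx":-0.002,"dy":-0.002,"dz":0.005,"hand":-1},{"wx":0,"wy":0,"wz":0,"dx":-0.004,"dy":-0.002,"dz":0.01,"hand":-1},{"wx":0,"wy":0,"wz":0,"dx":-0.005,"dy":-0.002,"dz":0.014,"hand":-1},{"wx":0,"wy":0,"wz":0,"dx":-0.005,"dy":-0.002,"dz":0.017,"hand":-1},{"wx":0,"wy":0,"wz":0,"dx":-0.005,"dy":-0.002,"dz":0.017,"hand":-1},{"wx":0,"wy":0,"wz":0,"dx":-0.005,"dy":-0.002,"dz":0.017,"hand":-1}]'
python3 now.py
```

```text
time: 5.62
tool_pos: [0.5893, 0.0428, 0.123]
tool_rot: [-0.233, 0.687, 0.642, 0.25]
contact_force: [-1.4, -1.6, 0.2]
gripper_width: 0.726
[-174.9   -0.6  123. ] [-1.41095053 -1.59297159  0.21130141] 0.0033907474913734198
(0.008, 0.0) ('d', [0.0032, 0.0006, -0.0], 'w', [0.0, 0.1, 0.0])
(0, 0) ('d', [-0.0048, 0.0006, -0.0], 'w', [0.0, 0.1, 0.0])
```

It touches the rest lightly, at about 3 N along its normal. Now I slide down into the notch.

```bash
python3 -m pendant '[{"wx":0,"wy":0,"wz":0,"dx":-0.002,"dy":0,"dz":-0.0005,"hand":-1},{"wx":0,"wy":0,"wz":0,"dx":-0.004,"dy":0,"dz":-0.0005,"hand":-1},{"wx":0,"wy":0,"wz":0,"dx":-0.005,"dy":0,"dz":-0.0005,"hand":-1},{"wx":0,"wy":0,"wz":0,"dx":-0.006,"dy":0,"dz":-0.0005,"hand":-1},{"wx":0,"wy":0,"wz":0,"dx":-0.006,"dy":0,"dz":-0.0005,"hand":-1}]'
python3 now.py
```

```text
time: 6.03
tool_pos: [0.589, 0.0388, 0.1198]
tool_rot: [-0.234, 0.686, 0.642, 0.25]
contact_force: [0.6, 2.9, 1.0]
gripper_width: 0.727
[-170.8   -0.6  119.8] [0.64071963 2.90671204 0.95683216] 0.006758437833873365
(0.008, 0.0) ('d', [0.0084, 0.0006, 0.0002], 'w', [0.0, -0.1, 0.0])
(0, 0) ('d', [0.0004, 0.0006, 0.0002], 'w', [0.0, -0.1, 0.0])
```

The contact has turned up the slope, along the ledge normal, and the position matches the model within 1 mm, so the lid is seated. I release and back off along the normal.

```bash
python3 -m pendant '[{"wx":0,"wy":0,"wz":0,"dx":0.001,"dy":0,"dz":0,"hand":0.6},{"wx":0,"wy":0,"wz":0,"dx":0.001,"dy":0,"dz":0,"hand":0.8},{"wx":0,"wy":0,"wz":0,"dx":0.001,"dy":0,"dz":0,"hand":1},{"wx":0,"wy":0,"wz":0,"dx":0.001,"dy":0,"dz":0,"hand":1},{"wx":0,"wy":0,"wz":0,"dx":0.001,"dy":0,"dz":0,"hand":1},{"wx":0,"wy":0,"wz":0,"dx":0.001,"dy":0,"dz":-0.01,"hand":1},{"wx":0,"wy":0,"wz":0,"dx":0.001,"dy":0,"dz":-0.03,"hand":1},{"wx":0,"wy":0,"wz":0,"dx":0.001,"dy":0,"dz":-0.06,"hand":1},{"wx":0,"wy":0,"wz":0,"dx":0.001,"dy":0,"dz":-0.09,"hand":1},{"wx":0,"wy":0,"wz":0,"dx":0.001,"dy":0,"dz":-0.12,"hand":1},{"wx":0,"wy":0,"wz":0,"dx":0.001,"dy":0,"dz":-0.12,"hand":1},{"wx":0,"wy":0,"wz":0,"dx":0.001,"dy":0,"dz":-0.12,"hand":1}]'
python3 - <<'E'
from plan import *
im,d=cams.grab_frame('wrist'); save('w3.png',im); P=cloud('wrist',d); np.save('w3.npy',P)
hsv=cv2.cvtColor(im,cv2.COLOR_RGB2HSV)
q=P-O; C=np.stack([q@X,q@Y,q@Z],-1)*1e3
m=(hsv[...,0]<18)&(hsv[...,1]>140)&(C[...,2]>60)&(C[...,0]>-230)&(C[...,0]<-80)&(abs(C[...,1])<60)
c=C[m]; print(m.sum(),c.min(0),c.max(0)); print('slope',np.degrees(np.arctan(np.polyfit(c[:,0],c[:,2],1))))
r=np.column_stack([c[:,0]*-np.cos(np.radians(40))+c[:,2]*np.sin(np.radians(40)),c[:,1]]).astype(np.float32); print(cv2.minAreaRect(r))
s=sensors.state();print(s['contact_force'],chutepos(s['tool_pos']),s['joint_pos'].round(2) if hasattr(s['joint_pos'],'round') else s['joint_pos'])
E
```

```text
time: 7.03
tool_pos: [0.5847, -0.0395, 0.2145]
tool_rot: [-0.231, 0.687, 0.642, 0.251]
contact_force: [0.4, -0.1, -0.5]
gripper_width: 1.002
8832 [-195.93464779  -32.20589475   79.36728643] [-103.91533862   33.82308791  151.96346114]
slope [-39.03957755 -70.0077361 ]
((186.28915405273438, 0.8151931762695312), (66.01994323730469, 110.30323791503906), 89.97296142578125)
[-1.42718864  0.88783686  0.33730865] [-93.5  -0.6 212.7] [-0.49  0.08  1.72  0.63  1.64 -0.47]
```

View pics/w3.png

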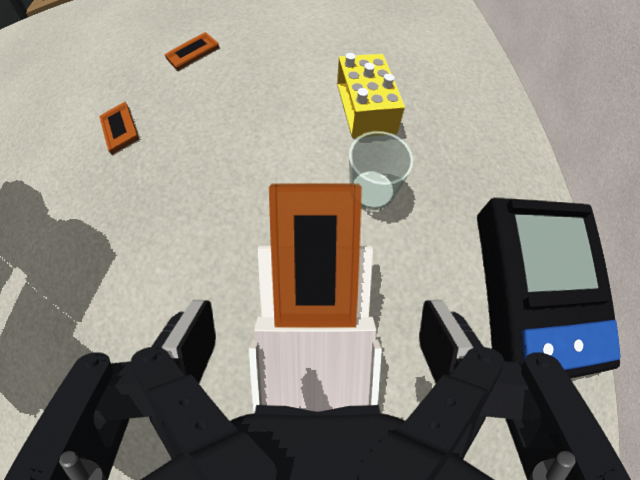

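The lid leans seated in the notch at image (315,255): slope 39°, lateral offset 0.8 mm, and the gripper has let go. Rack (372,95) and beaker (380,170) are untouched. Next I shut the gripper and go round behind, tool tilted -40°.

```bash
cat > tip.py <<'E'
from plan import *
def xz(v): return X*v[0]+Z*v[1]
def tcp0(gap,back=0):
    t=np.radians(-40); u=np.array([-np.cos(t),np.sin(t)]); z=-np.array([np.sin(t),np.cos(t)])
    return np.array([-.197,.141])+z*(.020-back)+u*(.012+gap)
def arc(phi,gap=.006):
    a=np.radians(phi); c=np.array([-.100,.085]); v=tcp0(gap)-c
    v=np.array([np.cos(a)*v[0]+np.sin(a)*v[1],-np.sin(a)*v[0]+np.cos(a)*v[1]])
    return world(*(c+v)),tool(-40+phi)
E
python3 - <<'E'
from tip import *
s=sensors.state()
print(rel(world(-.17,.26),tool(0))); print(rel(world(-.245,.24),tool(-40))); print(tcp0(.006),tcp0(.006,.06))
E
```

```text
('d', [0.0891, 0.0006, 0.0128], 'w', [0.1, -39.9, -0.0])
('d', [0.1337, 0.0005, 0.0763], 'w', [0.1, -79.9, -0.0])
[-0.19793305  0.11410893] [-0.2365003  0.1600716]
```

```bash
python3 -m pendant '[{"wx":0,"wy":-6,"wz":0,"dx":0.015,"dy":0,"dz":-0.01,"hand":-1},{"wx":0,"wy":-12,"wz":0,"dx":0.03,"dy":0,"dz":-0.01,"hand":-1},{"wx":0,"wy":-18,"wz":0,"dx":0.045,"dy":0,"dz":-0.005,"hand":-1},{"wx":0,"wy":-24,"wz":0,"dx":0.06,"dy":0,"dz":0,"hand":-1},{"wx":0,"wy":-30,"wz":0,"dx":0.075,"dy":0,"dz":0.005,"hand":-1},{"wx":0,"wy":-36,"wz":0,"dx":0.089,"dy":0,"dz":0.012,"hand":-1},{"wx":0,"wy":-42,"wz":0,"dx":0.1,"dy":0,"dz":0.022,"hand":-1},{"wx":0,"wy":-48,"wz":0,"dx":0.108,"dy":0,"dz":0.032,"hand":-1},{"wx":0,"wy":-54,"wz":0,"dx":0.115,"dy":0,"dz":0.042,"hand":-1},{"wx":0,"wy":-60,"wz":0,"dx":0.12,"dy":0,"dz":0.05,"hand":-1},{"wx":0,"wy":-66,"wz":0,"dx":0.125,"dy":0,"dz":0.058,"hand":-1},{"wx":0,"wy":-72,"wz":0,"dx":0.13,"dy":0,"dz":0.067,"hand":-1},{"wx":0,"wy":-80,"wz":0,"dx":0.134,"dy":0,"dz":0.076,"hand":-1},{"wx":0,"wy":-80,"wz":0,"dx":0.134,"dy":0,"dz":0.076,"hand":-1},{"wx":0,"wy":-80,"wz":0,"dx":0.134,"dy":0,"dz":0.076,"hand":-1},{"wx":0,"wy":-80,"wz":0,"dx":0.134,"dy":0,"dz":0.076,"hand":-1},{"wx":0,"wy":-80,"wz":0,"dx":0.134,"dy":0,"dz":0.076,"hand":-1}]'
python3 - <<'E'
from tip import *
s=sensors.state(); print(s['joint_pos'],chutepos(s['tool_pos']),np.abs(s['joint_vel']).max())
print(rel(world(-.245,.24),tool(-40)));print('back60',rel(world(*tcp0(.006,.06)),tool(-40)));print('in',rel(world(*tcp0(.006)),tool(-40)))
E
```

```text
time: 8.5
tool_pos: [0.594, 0.1127, 0.2406]
tool_rot: [0.234, 0.687, 0.641, -0.249]
contact_force: [-0.1, 0.5, 0.7]
gripper_width: 0.002
[ 0.3382655   0.2002102   1.54665259 -0.63646255  1.68609849  0.42780029] [-244.9   -0.7  240.6] 0.015500265814662104
('d', [0.0005, 0.0007, 0.0004], 'w', [0.0, -0.0, -0.1])
back60 ('d', [0.0453, 0.0005, 0.0671], 'w', [0.0, -0.0, -0.1])
in ('d', [0.0453, 0.0005, 0.1271], 'w', [0.0, -0.0, -0.1])
```

The pose is reached with the joints well inside their ranges. Fingers go in under the overhanging end, first across, then along the tool axis.

```bash
python3 -m pendant '[{"wx":0,"wy":0,"wz":0,"dx":0.02,"dy":0.0005,"dz":0.02,"hand":-1},{"wx":0,"wy":0,"wz":0,"dx":0.04,"dy":0.0005,"dz":0.045,"hand":-1},{"wx":0,"wy":0,"wz":0,"dx":0.0455,"dy":0.0005,"dz":0.067,"hand":-1},{"wx":0,"wy":0,"wz":0,"dx":0.0455,"dy":0.0005,"dz":0.067,"hand":-1},{"wx":0,"wy":0,"wz":0,"dx":0.0455,"dy":0.0005,"dz":0.085,"hand":-1},{"wx":0,"wy":0,"wz":0,"dx":0.0455,"dy":0.0005,"dz":0.105,"hand":-1},{"wx":0,"wy":0,"wz":0,"dx":0.0455,"dy":0.0005,"dz":0.12,"hand":-1},{"wx":0,"wy":0,"wz":0,"dx":0.0455,"dy":0.0005,"dz":0.127,"hand":-1},{"wx":0,"wy":0,"wz":0,"dx":0.0455,"dy":0.0005,"dz":0.127,"hand":-1},{"wx":0,"wy":0,"wz":0,"dx":0.0455,"dy":0.0005,"dz":0.127,"hand":-1}]'
python3 - <<'E'
from tip import *
s=sensors.state(); print(chutepos(s['tool_pos']),s['contact_force'])
for p in list(range(5,85,5)): 
    r=rel(*arc(p),s); print(p,np.round(r[1],3),r[3])
im,d=cams.grab_frame('scene'); save('sc1.png',im,(60,60,400,380),1.75)
E
```

```text
time: 9.33
tool_pos: [0.5918, 0.0664, 0.1145]
tool_rot: [0.234, 0.687, 0.641, -0.249]
contact_force: [-0.3, 0.7, 0.5]
gripper_width: -0.003
[-198.5    0.3  114.5] [-0.26549659  0.7472249   0.52808231]
5 [-0.008 -0.    -0.004] [0.1, 5.0, -0.1]
10 [-0.016 -0.    -0.008] [0.1, 10.0, -0.1]
15 [-0.024 -0.    -0.011] [0.1, 15.0, -0.1]
20 [-0.033 -0.    -0.013] [0.1, 20.0, -0.1]
25 [-0.042 -0.    -0.015] [0.1, 25.0, -0.1]
30 [-0.05  -0.    -0.016] [0.1, 30.0, -0.1]
35 [-0.059 -0.    -0.016] [0.1, 35.0, -0.1]
40 [-0.068 -0.    -0.016] [0.1, 40.0, -0.1]
45 [-0.077 -0.    -0.014] [0.1, 45.0, -0.1]
50 [-0.086 -0.    -0.012] [0.1, 50.0, -0.1]
55 [-0.094 -0.    -0.009] [0.1, 55.0, -0.1]
60 [-0.102 -0.    -0.006] [0.1, 60.0, -0.1]
65 [-0.11  -0.    -0.001] [0.1, 65.0, -0.1]
70 [-0.117 -0.     0.004] [0.1, 70.0, -0.0]
75 [-0.124 -0.     0.01 ] [0.1, 75.0, -0.0]
80 [-0.131 -0.     0.016] [0.1, 80.0, -0.0]
```

View pics/sc1.png

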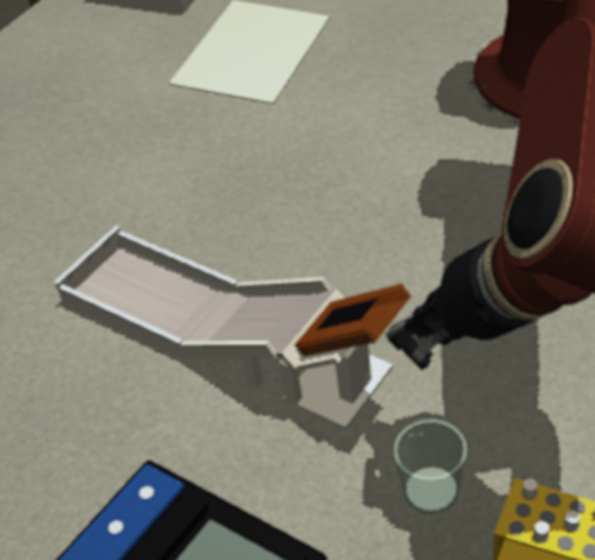

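The lid (355,315 in the crop) leans in the notch with the fingers (415,335) just behind its upper end, clear of beaker and rack. I swing the first half of the arc.

```bash
python3 -m pendant '[{"wx":0,"wy":2.5,"wz":0,"dx":-0.004,"dy":0,"dz":-0.002,"hand":-1},{"wx":0,"wy":5,"wz":0,"dx":-0.008,"dy":0,"dz":-0.004,"hand":-1},{"wx":0,"wy":7.5,"wz":0,"dx":-0.012,"dy":0,"dz":-0.006,"hand":-1},{"wx":0,"wy":10,"wz":0,"dx":-0.016,"dy":0,"dz":-0.008,"hand":-1},{"wx":0,"wy":12.5,"wz":0,"dx":-0.02,"dy":0,"dz":-0.0095,"hand":-1},{"wx":0,"wy":15,"wz":0,"dx":-0.024,"dy":0,"dz":-0.011,"hand":-1},{"wx":0,"wy":17.5,"wz":0,"dx":-0.0285,"dy":0,"dz":-0.012,"hand":-1},{"wx":0,"wy":20,"wz":0,"dx":-0.033,"dy":0,"dz":-0.013,"hand":-1},{"wx":0,"wy":22.5,"wz":0,"dx":-0.0375,"dy":0,"dz":-0.014,"hand":-1},{"wx":0,"wy":25,"wz":0,"dx":-0.042,"dy":0,"dz":-0.015,"hand":-1},{"wx":0,"wy":27.5,"wz":0,"dx":-0.046,"dy":0,"dz":-0.0155,"hand":-1},{"wx":0,"wy":30,"wz":0,"dx":-0.05,"dy":0,"dz":-0.016,"hand":-1},{"wx":0,"wy":32.5,"wz":0,"dx":-0.0545,"dy":0,"dz":-0.016,"hand":-1},{"wx":0,"wy":35,"wz":0,"dx":-0.059,"dy":0,"dz":-0.016,"hand":-1},{"wx":0,"wy":37.5,"wz":0,"dx":-0.0635,"dy":0,"dz":-0.016,"hand":-1},{"wx":0,"wy":40,"wz":0,"dx":-0.068,"dy":0,"dz":-0.016,"hand":-1}]'
python3 - <<'E'
from tip import *
s=sensors.state(); print(chutepos(s['tool_pos']),s['contact_force'],s['joint_pos'])
for p in list(range(40,90,5)): 
    r=rel(*arc(p),s); print(p,np.round(r[1],4),r[3])
im,d=cams.grab_frame('scene'); save('sc2.png',im,(60,60,400,380),1.75)
E
```

```text
time: 10.72
tool_pos: [0.5893, 0.0253, 0.1715]
tool_rot: [0.001, 0.73, 0.683, 0.002]
contact_force: [-0.2, -0.2, -1.3]
gripper_width: 0.004
[-157.4    0.5  171.5] [-0.15583409 -0.17656672 -1.33223862] [-8.39135518e-02  1.12416711e-02  1.75686317e+00  1.55581945e-03
  1.37006642e+00 -1.77075760e-02]
40 [-0.0011 -0.0006  0.0012] [0.2, -0.1, 0.1]
45 [-0.0088 -0.0005 -0.0034] [0.2, 4.9, 0.1]
50 [-0.0168 -0.0005 -0.0073] [0.2, 9.9, 0.1]
55 [-0.0251 -0.0005 -0.0105] [0.2, 14.9, 0.1]
60 [-0.0337 -0.0006 -0.0129] [0.2, 19.9, 0.1]
65 [-0.0424 -0.0006 -0.0147] [0.2, 24.9, 0.1]
70 [-0.0513 -0.0006 -0.0156] [0.2, 29.9, 0.1]
75 [-0.0602 -0.0006 -0.0157] [0.2, 34.9, 0.1]
80 [-0.0691 -0.0006 -0.0151] [0.2, 39.9, 0.2]
85 [-0.0779 -0.0006 -0.0137] [0.2, 44.9, 0.2]
```

View pics/sc2.png

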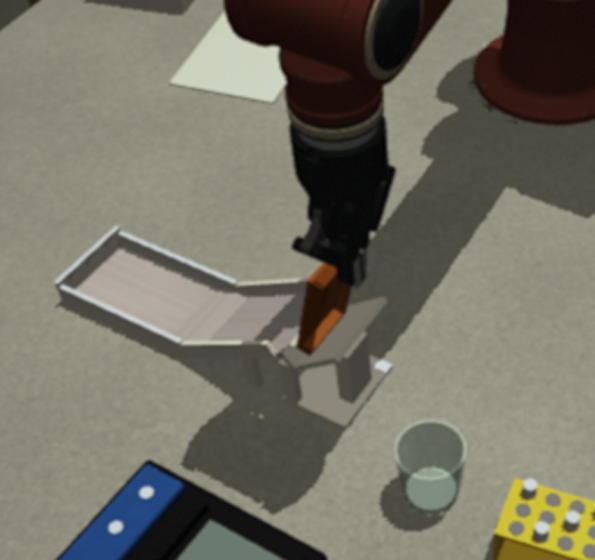

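The lid (325,305 in the crop) stands nearly upright on the crest side with the fingers behind it, and contact is light. I finish the arc.

```bash
python3 -m pendant '[{"wx":0,"wy":2.5,"wz":0,"dx":-0.005,"dy":0,"dz":-0.001,"hand":-1},{"wx":0,"wy":5,"wz":0,"dx":-0.009,"dy":0,"dz":-0.0034,"hand":-1},{"wx":0,"wy":7.5,"wz":0,"dx":-0.013,"dy":0,"dz":-0.0054,"hand":-1},{"wx":0,"wy":10,"wz":0,"dx":-0.017,"dy":0,"dz":-0.0073,"hand":-1},{"wx":0,"wy":12.5,"wz":0,"dx":-0.021,"dy":0,"dz":-0.009,"hand":-1},{"wx":0,"wy":15,"wz":0,"dx":-0.025,"dy":0,"dz":-0.0105,"hand":-1},{"wx":0,"wy":17.5,"wz":0,"dx":-0.0295,"dy":0,"dz":-0.012,"hand":-1},{"wx":0,"wy":20,"wz":0,"dx":-0.034,"dy":0,"dz":-0.013,"hand":-1},{"wx":0,"wy":22.5,"wz":0,"dx":-0.038,"dy":0,"dz":-0.014,"hand":-1},{"wx":0,"wy":25,"wz":0,"dx":-0.0425,"dy":0,"dz":-0.0147,"hand":-1},{"wx":0,"wy":27.5,"wz":0,"dx":-0.047,"dy":0,"dz":-0.0152,"hand":-1},{"wx":0,"wy":30,"wz":0,"dx":-0.0515,"dy":0,"dz":-0.0156,"hand":-1},{"wx":0,"wy":32.5,"wz":0,"dx":-0.056,"dy":0,"dz":-0.0157,"hand":-1},{"wx":0,"wy":35,"wz":0,"dx":-0.06,"dy":0,"dz":-0.0157,"hand":-1},{"wx":0,"wy":35,"wz":0,"dx":-0.06,"dy":0,"dz":-0.0157,"hand":-1},{"wx":0,"wy":35,"wz":0,"dx":-0.06,"dy":0,"dz":-0.0157,"hand":-1},{"wx":0,"wy":35,"wz":0,"dx":-0.06,"dy":0,"dz":-0.0157,"hand":-1}]'
cat > see.py <<'E'
import sys
from tip import *
s=sensors.state(); print(chutepos(s['tool_pos']),s['contact_force'])
for n in ['scene','side']:
    im,d=cams.grab_frame(n); np.save('t.npy',im); P=cloud(n,d); hsv=cv2.cvtColor(im,cv2.COLOR_RGB2HSV)
    if n=='scene': save(sys.argv[1],im,(60,60,400,380),1.75)
    q=P-O; C=np.stack([q@X,q@Y,q@Z],-1)*1e3
    m=(hsv[...,0]<18)&(hsv[...,1]>140)&(abs(C[...,1])<60)&(C[...,0]>-240)&(C[...,0]<220)&(C[...,2]>3)&(C[...,2]<220)
    c=C[m]
    if len(c)>20: print(n,len(c),np.percentile(c,[2,50,98],axis=0).round(0).tolist())
E
python3 see.py sc3.png
```

```text
time: 12.18
tool_pos: [0.5847, -0.0345, 0.1858]
tool_rot: [-0.204, 0.697, 0.652, 0.219]
contact_force: [0.2, 0.4, 0.4]
gripper_width: 0.004
[-9.750e+01  1.000e-01  1.858e+02] [0.20233424 0.43257625 0.37267763]
scene 1687 [[86.0, -32.0, 9.0], [143.0, -4.0, 14.0], [194.0, 31.0, 26.0]]
side 4022 [[89.0, -34.0, 8.0], [142.0, -0.0, 11.0], [190.0, 28.0, 23.0]]
```

View pics/sc3.png

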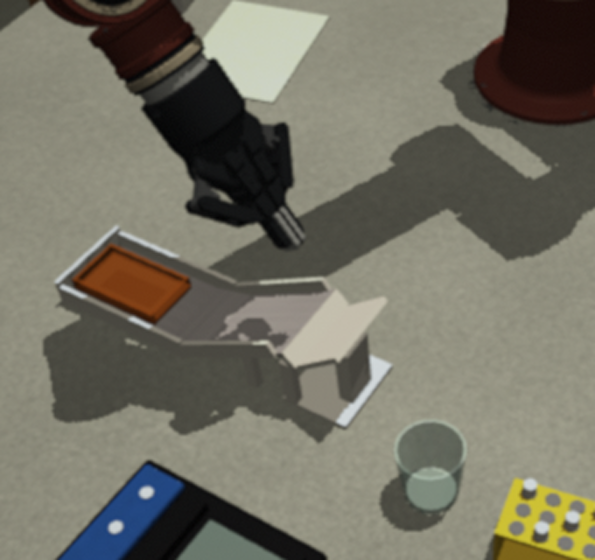

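The lid lies in the tray (130,283 in the crop), hollow up and flat against the end wall. I move the arm away, then make a last check.

```bash
python3 -m pendant '[{"wx":0,"wy":0,"wz":0,"dx":0,"dy":0,"dz":-0.03,"hand":-1},{"wx":0,"wy":0,"wz":0,"dx":0.02,"dy":0,"dz":-0.06,"hand":-1},{"wx":0,"wy":0,"wz":0,"dx":0.02,"dy":0,"dz":-0.06,"hand":-1},{"wx":0,"wy":0,"wz":0,"dx":0.02,"dy":0,"dz":-0.06,"hand":-1},{"wx":0,"wy":0,"wz":0,"dx":0.02,"dy":0,"dz":-0.06,"hand":-1},{"wx":0,"wy":0,"wz":0,"dx":0.02,"dy":0,"dz":-0.06,"hand":-1},{"wx":0,"wy":0,"wz":0,"dx":0.02,"dy":0,"dz":-0.06,"hand":-1},{"wx":0,"wy":0,"wz":0,"dx":0.02,"dy":0,"dz":-0.06,"hand":-1}]'
python3 see.py sc4.png
python3 - <<'E'
from h import *
for t in ['tube_rack','beaker']: print(t,[(np.round(o['position'],3).tolist(),round(o['score'],2)) for o in finder.look_for('scene',t)][:1])
print(job.job_done())
E
```

```text
time: 12.95
tool_pos: [0.5826, -0.0524, 0.2446]
tool_rot: [-0.206, 0.697, 0.651, 0.219]
contact_force: [-0.3, -0.9, 0.6]
gripper_width: 0.001
[-79.4  -0.8 244.6] [-0.25384654 -0.86760623  0.62108177]
scene 1694 [[86.0, -32.0, 9.0], [143.0, -4.0, 14.0], [195.0, 31.0, 26.0]]
side 4037 [[89.0, -34.0, 8.0], [142.0, -0.0, 11.0], [190.0, 28.0, 23.0]]
tube_rack [([0.684, 0.268, 0.053], 0.7)]
beaker [([0.65, 0.135, 0.041], 0.64)]
the job is handed in; nothing more can be done
None
```

The largest amber lid now lies inside up and flat in the tray, and I handed the job in at about 13 s of the 58 s allowed. I gripped it across its width, seated it in the notch, let go of it there, and tipped it over the crest with the shut fingers in an arc.

**Checks at hand-in:**
- **Lid:** it spans chute x 86–194 mm and about ±33 mm across, so it is inside the tray. It did not move between the last two looks, 0.8 s apart.
- **Robot:** the arm is clear of everything, and the wrist force read only noise (about 1 N).
- **Rack and beaker:** the network puts the rack within 2–3 mm and the beaker within 5 mm of where they started, about its own error. Neither was touched.

**What failed or disagreed:**
- The first move call was refused because each row needs all seven keys; nothing moved.
- The scene camera's chute fit disagreed with the wrist and side cameras by about 4 mm and 1°. I used the wrist and side values, and contact at the notch matched them within about 1 mm.

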